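Take a rinsing pot apart onto the draining board

ROBOT

A 7-joint arm with a two-finger parallel gripper is mounted at the origin on the work surface; the furniture and walls round the work are solid. World frame = base frame: x ahead of the robot, y to its left, z up, the work surface at z = 0. Lengths are in mm, angles in degrees, forces in N, time in s.
With the tool pointing down it reaches from about 425 to 875 mm from the base axis. Payload 8.4 kg.
Tool frame: the origin (TCP) lies midway between the tips of the shut fingers; the grasp point (between the pads) lies 19 mm behind it; z points along the fingers, y is the line along which they close (so a half turn about z gives the same grasp; the last joint's range is limited). The gripper opens to 87 mm and grips with 3 to 60 N. Pads are 19 mm wide; open, the fingers measure 117 mm over their backs; the gripper's body (75 mm by 190 mm) begins 51 mm behind the grasp point.
Start: joints at [-80.226, 19.091, 2.286, 83.961, -0.768, 76.965, -3.352], TCP at [173.252, 626.456, 222.546] pointing down, gripper open.
Joint ranges: [-147.57, 147.57], [-21.85, 119.76], [-74.77, 79.35], [14.55, 137.4], [-85.83, 265.84], [4.83, 119.75], [-152.11, 152.11]. Speed limits (degrees/s): [127.2, 127.2, 159.86, 159.86, 180, 180, 180].

INTERFACE

Orientations are given as a 3x3 rotation matrix whose columns are the frame's x, y, z axes.
In Python, from workcell import monitor, vision, workorder, finder gives the robot as it stands.
- The arm moves only by the shell command python3 -m inch 'ROWS' [FORCE]. ROWS is JSON, a list of rows, each an object of numbers: "rx", "ry", "rz": the turn, a rotation vector about the world's x, y, z in degrees; "x", "y", "z": the shift along the world's x, y, z in cm; "fingers": the opening in per cent of the stroke, from 0 (shut) to 100 (fully open). A call has 1 to 10 rows; each row is the pose to reach, as a shift and turn from the pose commanded when the call began; what a row does not reach only later rows make up. A row lasts 1/12 s, in which the tool goes at most 41.7 mm and 7.16 degrees, less where a joint would pass 70% of its speed; a pose out of reach is approached as far as the arm can. A call with a gripper value outside its range is refused whole. The fingers move at their own pace and stop on an object; FORCE is the grip in N (left out, the last holds). Time passes only in rows, so rows that repeat a pose let the fingers close. It gives the time, the measured TCP pose, the force, the opening and the grip force at its end, in the units of the state.
- monitor.observe(): the state, without advancing time (a new reading comes with each control period).
- vision.read_camera(name): name is "scene" or "top" or "wrist"; returns a dict with "pixels" (384x512x3 uint8, red, green, blue), "depth" (384x512 float32, mm along the optical axis (not along the pixel's ray), 0 where there is no reading), "fx", "fy", "cx", "cy" (pixels), "dist" ([k1, k2, p1, p2, k3] as OpenCV has them; the pictures are not rectified), "xyz" and "orientation" of the camera in the world; the wrist camera has in their place "tool_from_camera" (4x4, takes a point from camera to tool coordinates, whose origin is the TCP and whose axes are the flange's). Camera axes: x right, y down, z forward; pixel columns grow to the right and rows downward; lengths in mm; the calibration is good to about 2 mm. A picture is of the moment at which its call begins: read the wrist's pose just before it.
- workorder.job_done(): hands the job in; it is judged then, once.
Trained networks look in a picture, given as the dict that the camera call returned (one of the last four; its "shot" number tells which), for a name from the list of things; names that differ only in an ending like _2 or _b are one class to them, and where a whole thing is asked for, a point or a joint stands for the part that bears it (a point fixed in the world has none). Each returns a list of dicts, best first, with "conf" (0 to 1); they miss things now and then, are a little off and sometimes report something else, mostly with a low value. They report only what shows in the picture. A call takes as long as a camera call. They do not tell look-alikes from the thing itself.
- finder.search_frame(thing, picture): "extent" ([left, top, width, height] in pixels, round what is visible of it).
- finder.masks_of(thing, picture): "mask" (384x512 bool, what is visible of it) and "extent" ([left, top, width, height] in pixels, round what is visible of it).
- finder.tip_of(thing, picture): "uv" ([column, row] in pixels: a listed point, or the origin of a listed thing).
The state is a dict: "time_s": time; "joints": joint angles; "qvel": joint speeds; "joint_torque": joint torques, N m; "tcp_pos": TCP position; "tool_rot": TCP orientation; "force": force on the tool from outside, world axes, zero at the start; "wrist_torque": the same for the moment, N m; "gripper_width": finger opening in mm; "gripper_force": force on a finger pad.
Only numpy, scipy, OpenCV 4.12 (cv2) and the standard library are available. Lean on these libraries where they do the work, as an engineer would, in place of code of your own. Each camera call takes 0.05 s, during which the arm holds its last target. There are 200 camera calls.

TASK

Take apart the tall round steel rinsing pot with the wooden knob on its lid (not the squat pot with the flat strap handle). First lift the lid straight off and stand it, knob up, on the slatted wooden draining board; then lift out the strainer basket by its handle, keeping it upright so that the glass stays in, and stand it on the board beside the lid, both wholly on the board. The pot's base stays where it is.

Things in the scene. Friction and masses are not known exactly. Their poses are not given: they have to be found in the camera images.
- lid_knob (a point): Grip point on the axis of the wooden knob of the lid, 23 mm above the lid's flat top; knob round, 25 mm in diameter, ending 13 mm above. The lid is a tall loose steel cap, 90 mm in diameter (101 mm at the skirt, its lowest 11 mm), 180 g; its lower edge is 86 mm below this point. z: up. It overlaps the pot's rim by 8 mm and covers the basket's handle: raise it 60 mm before moving sideways.
- basket_handle (a point): Centre of the basket's handle bar (under the lid at first): level, round, 12 mm thick, 48 mm long along this point's y (grip across it, along x), a post at either end; z up. Basket: aluminium cup 70 mm wide, 50 mm high, 150 g, glass chips fixed in it; its underside is 92 mm below this point. It stands loose in the base, 7 mm play all round, the bar 36 mm above the rim. Raise 70 mm to clear the rim.
- pan: Base of the rinsing pot: round open steel pan, 90 mm in diameter, 60 mm high, wall 3 mm, a small wire ear on either side; fixed to the table. Origin: centre of its underside; z up. Inner floor at 4 mm. The loose squat pot with the strap handle that stands nearby is 110 mm wide and 91 mm high; carry things over or round it.
- draining_board: Draining board: five wooden slats on three cross-bars, 250 mm along its x, 144 mm along its y, fixed to the table. Origin: centre of its underside; z up; the slats' top is 20 mm above it. Lid and basket fit side by side along x, for example one 55 mm to one side of the middle, the other 60 mm to the other side.
Things that resemble listed ones, but are neither listed nor needed, are in the scene too. What is shaped like the part that bears lid_knob but pink is not meant.

How it is judged (in metres and radians):
On the way:
1. the lid stands on the board while the basket is still in the pot (x of lid_knob in the frame of draining_board between -0.09 and 0.09 m and y of lid_knob in the frame of draining_board between -0.035 and 0.035 m and z of lid_knob in the frame of draining_board between 0.099 and 0.113 m and angle between lid_knob's own z axis and vertical below 0.1 rad and horizontal distance between basket_handle and pan below 0.02 m and z of basket_handle in the frame of pan below 0.106 m), for 0.2 s.
At the end, for the whole second after the job is handed in: Lid and basket both stand upright (within 0.1 rad) on the draining board's slats (height within 7 mm), with their full width over it to within some 15 mm: axis of the lid within 90 mm of the board's middle along its length and 35 mm across, axis of the basket within 100 mm and 45 mm (x of lid_knob in the frame of draining_board between -0.09 and 0.09 m and y of lid_knob in the frame of draining_board between -0.035 and 0.035 m and z of lid_knob in the frame of draining_board between 0.099 and 0.113 m and angle between each of lid_knob, basket_handle's own z axis and vertical below 0.1 rad and x of basket_handle in the frame of draining_board between -0.1 and 0.1 m and y of basket_handle in the frame of draining_board between -0.045 and 0.045 m and z of basket_handle in the frame of draining_board between 0.105 and 0.119 m); the robot touches nothing.
It fails at once if the basket is tipped by more than 0.5 rad (angle between basket_handle's own z axis and vertical above 0.5 rad).
It also fails if it takes over 56 s, if anything falls off the work surface, if the arm or the gripper's body presses on something with over 40 N, if the wrist force passes 120 N, or if a joint passes its speed limit or range.

## Working session

There is one attempt and no reset: what is moved stays moved. The work goes in short steps, Python scripts to look and compute and a shell command to move; the robot and the scene stay as the last step left them, time stands still between calls to the robot, and variables do not carry over. Pictures are saved under pics/ and viewed, at most 10 in all, crops included, and the job is handed in when it is done.

```bash
mkdir -p pics
cat > h.py <<'E'
import numpy as np, cv2
from workcell import monitor, vision, finder
def cam(n):
    s=monitor.observe(); p=vision.read_camera(n)
    if n=="wrist":
        T=np.eye(4);T[:3,:3]=s["tool_rot"];T[:3,3]=s["tcp_pos"];C=T@np.array(p["tool_from_camera"])
    else:
        C=np.eye(4);C[:3,:3]=p["orientation"];C[:3,3]=p["xyz"]
    p["C"]=C; return p
def save(p,f): cv2.imwrite(f,cv2.cvtColor(p["pixels"],cv2.COLOR_RGB2BGR))
def rays(p,uv):
    K=np.array([[p["fx"],0,p["cx"]],[0,p["fy"],p["cy"]],[0,0,1]])
    q=cv2.undistortPoints(np.array(uv,float).reshape(-1,1,2),K,np.array(p["dist"]))[:,0]
    return np.c_[q,np.ones(len(q))]
def atz(p,uv,z):
    d=rays(p,uv)@p["C"][:3,:3].T; o=p["C"][:3,3]
    return o+d*((z-o[2])/d[:,2])[:,None]
def cloud(p,mask):
    v,u=np.nonzero(mask&(p["depth"]>0))
    return (rays(p,np.c_[u,v])*p["depth"][v,u][:,None])@p["C"][:3,:3].T+p["C"][:3,3]
E
python3 - <<'E'
from h import *
s=monitor.observe();print(s["time_s"],s["tcp_pos"],np.round(s["tool_rot"],3).tolist())
ims=[]
for n in("scene","top"):
    p=cam(n);ims.append(p["pixels"]);save(p,f"pics/{n}.png");print(n,p["xyz"])
    for t in("lid_knob","pan","draining_board"):
        for m in finder.masks_of(t,p)[:4]:
            c=cloud(p,m["mask"]);print(t,round(m["conf"],2),np.round(m["extent"]),np.median(c,0).round(),np.percentile(c,[1,99],0).round().tolist())
        print(" tips",[(round(q["conf"],2),np.round(q["uv"])) for q in finder.tip_of(t,p)[:4]])
E
```

```text
0.0 [173.17767296 626.03172064 221.66019735] [[-0.964, 0.267, -0.0], [0.267, 0.964, -0.002], [-0.0, -0.002, -1.0]]
scene [-120.00419395 -737.93052832  663.17636472]
lid_knob 0.95 [268. 161.  40.  45.] [455.  47. 100.] [[421.0, 21.0, 44.0], [513.0, 110.0, 150.0]]
lid_knob 0.9 [153. 170.  35.  41.] [213. 251.  53.] [[173.0, 229.0, 5.0], [265.0, 313.0, 102.0]]
 tips [(0.81, array([288., 171.])), (0.67, array([168., 174.]))]
pan 0.87 [270. 201.  34.  21.] [444.  36.  24.] [[424.0, 15.0, -2.0], [508.0, 112.0, 54.0]]
 tips [(0.69, array([287., 213.]))]
draining_board 0.55 [194. 163.  80.  41.] [419. 262.  19.] [[313.0, 193.0, 5.0], [561.0, 341.0, 23.0]]
 tips [(0.69, array([240., 182.])), (0.3, array([288., 211.]))]
top [ 256.66632222   58.0880601  1130.41556749]
lid_knob 0.95 [222. 137.  38.  43.] [462.  72. 115.] [[423.0, 24.0, -0.0], [530.0, 121.0, 152.0]]
lid_knob 0.6 [142. 226.  44.  41.] [225. 271.  67.] [[179.0, 231.0, 7.0], [271.0, 322.0, 105.0]]
 tips [(0.96, array([153., 249.])), (0.94, array([242., 151.]))]
 tips []
draining_board 0.93 [143. 126.  58.  91.] [437. 268.  20.] [[317.0, 193.0, 0.0], [562.0, 342.0, 25.0]]
 tips [(0.6, array([174., 167.]))]
```

View pics/scene.png

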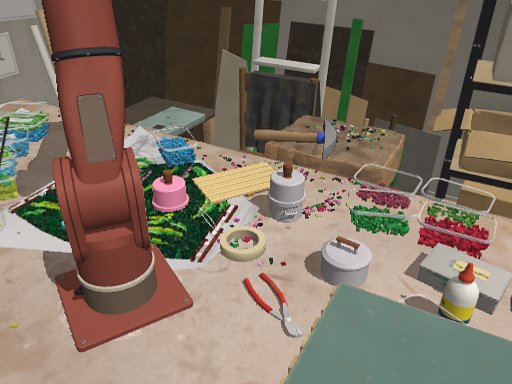

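View pics/top.png

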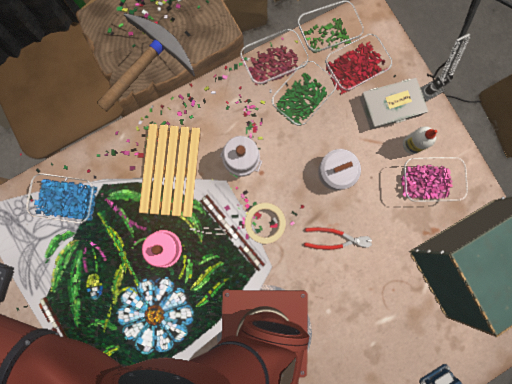

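The scene view shows the steel pot with its wooden knob at about (288,190) and the squat pot with the strap at (346,260). The pink look-alike is at (170,190) and the board at (235,182). In the top view the pot is at (242,153) and the board at (172,170), with its long side roughly along world x.

Run:
```python
from h import *
for n in("top","scene"):
    p=cam(n)
    L=[m for m in finder.masks_of("lid_knob",p)]
    for m in L:
        c=cloud(p,m["mask"]); 
        if c[:,2].max()<130: continue
        k=c[c[:,2]>130]; f=c[(c[:,2]>105)&(c[:,2]<123)]
        print(n,"knob",len(k),np.median(k,0).round(1),k.max(0).round(),"flat",np.median(f,0).round(1),(f.min(0)+f.max(0))/2)
        hull=cv2.minEnclosingCircle(f[:,:2].astype(np.float32));print(hull)
    for q in finder.tip_of("lid_knob",p): print("tip",q["conf"],atz(p,[q["uv"]],138).round(1))
    for m in finder.masks_of("draining_board",p)[:1]:
        c=cloud(p,m["mask"]); c=c[(c[:,2]>12)&(c[:,2]<28)]
        print("board",cv2.minAreaRect(c[:,:2].astype(np.float32)),np.median(c[:,2]))
        v,u=np.nonzero(m["mask"]);g=atz(p,np.c_[u,v],20);print("board mask",cv2.minAreaRect(g[:,:2].astype(np.float32)))
    for q in finder.tip_of("draining_board",p): print("btip",q["conf"],atz(p,[q["uv"]],0).round(1))
```

```text
top knob 90 [468.7  70.9 150.4] [483.  82. 155.] flat [466.9  70.3 115.1] [470.17587242  69.90723321 113.73009004]
((470.3058776855469, 70.72506713867188), 44.8900032043457)
tip 0.83 [[219.5 276.3 138. ]]
tip 0.6 [[471.4  73.2 138. ]]
board ((439.31610107421875, 268.0216369628906), (146.28338623046875, 247.0940399169922), 86.21955871582031) 20.233612447248788
board mask ((439.406982421875, 267.1746826171875), (146.7172393798828, 247.15341186523438), 86.09017944335938)
btip 0.83 [[442.  258.8   0. ]]
scene knob 96 [465.3  63.4 143.6] [480.  77. 153.] flat [460.5  57.6 114.5] [467.54839332  68.22504279 114.04150163]
((468.6961975097656, 68.10592651367188), 44.48191833496094)
tip 0.63 [[466.2  69.2 138. ]]
tip 0.59 [[188.3 187.2 138. ]]
board ((438.4574890136719, 264.9124450683594), (151.90859985351562, 250.48927307128906), 86.3395004272461) 19.384648886393336
board mask ((434.5631103515625, 251.0166015625), (174.79135131835938, 252.93902587890625), 85.62712860107422)
btip 0.73 [[440.2 262.9   0. ]]
```

```bash
python3 -m inch '[{"x":22.7,"y":-22.6,"z":1},{"x":22.7,"y":-22.6,"z":1},{"x":22.7,"y":-22.6,"z":1},{"x":22.7,"y":-22.6,"z":1},{"x":22.7,"y":-22.6,"z":1},{"x":22.7,"y":-22.6,"z":1},{"x":22.7,"y":-22.6,"z":1},{"x":22.7,"y":-22.6,"z":1},{"x":22.7,"y":-22.6,"z":1}]'
python3 -m inch '[{"x":7,"y":-33,"fingers":60},{"x":7,"y":-33,"fingers":60},{"x":7,"y":-33,"fingers":60},{"x":7,"y":-33,"fingers":60},{"x":7,"y":-33,"fingers":60},{"x":7,"y":-33,"fingers":60},{"x":7,"y":-33,"fingers":60},{"x":7,"y":-33,"fingers":60},{"x":7,"y":-33,"fingers":60},{"x":7,"y":-33,"fingers":60}]'
python3 - <<'E'
from h import *
p=cam("wrist");save(p,"pics/w1.png")
for t in("lid_knob","pan"):
  for m in finder.masks_of(t,p):
    c=cloud(p,m["mask"]);print(t,m["conf"],np.percentile(c,[1,50,99],0).round(1).tolist())
    f=c[(c[:,2]>110)&(c[:,2]<120)]
    if len(f)>9:print(cv2.minEnclosingCircle(f[:,:2].astype(np.float32)))
  for q in finder.tip_of(t,p): print("tip",q["conf"],q["uv"],atz(p,[q["uv"]],138).round(1))
E
```

```text
invalid input at $[0]: expected keys rx, ry, rz, x, y, z, fingers
invalid input at $[0]: expected keys rx, ry, rz, x, y, z, fingers
```

View pics/w1.png

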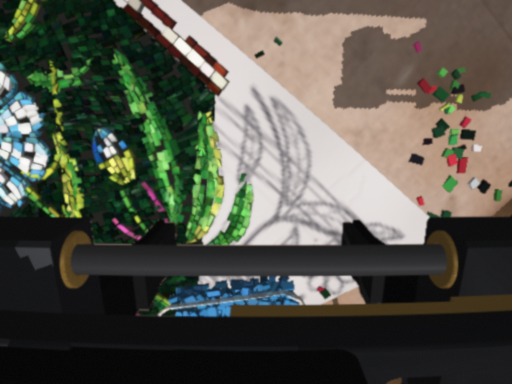

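The arm hasn't moved: the rows were refused because every key is required. The wrist picture only shows the drawing and the blue tray at (230,295).

```bash
python3 -m inch '[{"rx":0,"ry":0,"rz":0,"x":22.7,"y":-22.6,"z":1,"fingers":60},{"rx":0,"ry":0,"rz":0,"x":22.7,"y":-22.6,"z":1,"fingers":60},{"rx":0,"ry":0,"rz":0,"x":22.7,"y":-22.6,"z":1,"fingers":60},{"rx":0,"ry":0,"rz":0,"x":22.7,"y":-22.6,"z":1,"fingers":60},{"rx":0,"ry":0,"rz":0,"x":22.7,"y":-22.6,"z":1,"fingers":60},{"rx":0,"ry":0,"rz":0,"x":22.7,"y":-22.6,"z":1,"fingers":60},{"rx":0,"ry":0,"rz":0,"x":22.7,"y":-22.6,"z":1,"fingers":60},{"rx":0,"ry":0,"rz":0,"x":22.7,"y":-22.6,"z":1,"fingers":60},{"rx":0,"ry":0,"rz":0,"x":22.7,"y":-22.6,"z":1,"fingers":60}]'
```

```text
time_s: 2.2
tcp_pos: [406.1, 394.4, 233.3]
tool_rot: [[-0.961, 0.276, 0.003], [0.276, 0.961, -0.001], [-0.003, -0.0, -1.0]]
force: [0.7, -0.7, -0.7]
gripper_width: 52.7
gripper_force: 0.0
```

```bash
python3 -m inch '[{"rx":0,"ry":0,"rz":0,"x":7,"y":-33,"z":0,"fingers":60},{"rx":0,"ry":0,"rz":0,"x":7,"y":-33,"z":0,"fingers":60},{"rx":0,"ry":0,"rz":0,"x":7,"y":-33,"z":0,"fingers":60},{"rx":0,"ry":0,"rz":0,"x":7,"y":-33,"z":0,"fingers":60},{"rx":0,"ry":0,"rz":0,"x":7,"y":-33,"z":0,"fingers":60},{"rx":0,"ry":0,"rz":0,"x":7,"y":-33,"z":0,"fingers":60},{"rx":0,"ry":0,"rz":0,"x":7,"y":-33,"z":0,"fingers":60},{"rx":0,"ry":0,"rz":0,"x":7,"y":-33,"z":0,"fingers":60},{"rx":0,"ry":0,"rz":0,"x":7,"y":-33,"z":0,"fingers":60},{"rx":0,"ry":0,"rz":0,"x":7,"y":-33,"z":0,"fingers":60}]'
python3 - <<'E'
from h import *
print(monitor.observe()["tcp_pos"],monitor.observe()["joints"])
p=cam("wrist");save(p,"pics/w2.png")
for t in("lid_knob","pan"):
  for m in finder.masks_of(t,p):
    c=cloud(p,m["mask"]);print(t,m["conf"],np.percentile(c,[1,50,99],0).round(1).tolist())
    f=c[(c[:,2]>110)&(c[:,2]<120)]
    if len(f)>9:print(cv2.minEnclosingCircle(f[:,:2].astype(np.float32)))
  for q in finder.tip_of(t,p): print("tip",q["conf"],q["uv"],atz(p,[q["uv"]],138).round(1))
E
```

```text
time_s: 3.03
tcp_pos: [470.7, 67.9, 233.0]
tool_rot: [[-0.962, 0.272, 0.001], [0.272, 0.962, 0.001], [-0.001, 0.001, -1.0]]
force: [-0.6, 0.1, -0.4]
gripper_width: 52.3
gripper_force: 0.0
[470.73158786  67.85040904 232.96430836] [-42.84088548  -3.30549112  28.47321228 107.64377808   1.61022872
  75.21935222  59.41465986]
lid_knob 0.94 [[424.8, 28.7, 54.1], [464.2, 72.8, 115.1], [513.5, 115.2, 151.8]]
((471.86651611328125, 71.02066040039062), 44.968505859375)
tip 0.93 [264.6, 191.5] [[471.6  72.4 138. ]]
pan 0.6 [[438.6, 17.9, 0.2], [448.5, 24.9, 36.4], [486.5, 133.2, 37.9]]
```

View pics/w2.png

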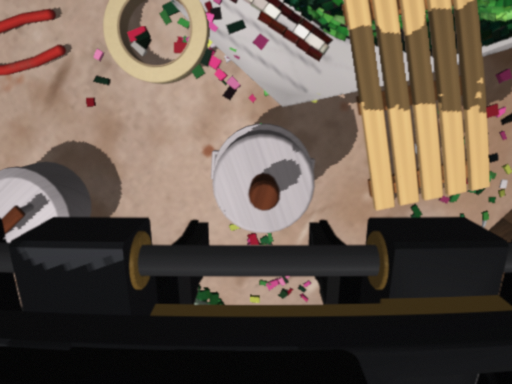

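```bash
python3 -m inch '[{"rx":0,"ry":0,"rz":0,"x":0,"y":0.3,"z":-3.5,"fingers":60},{"rx":0,"ry":0,"rz":0,"x":0,"y":0.3,"z":-7,"fingers":60},{"rx":0,"ry":0,"rz":0,"x":0,"y":0.3,"z":-9.5,"fingers":60},{"rx":0,"ry":0,"rz":0,"x":0,"y":0.3,"z":-11.2,"fingers":60},{"rx":0,"ry":0,"rz":0,"x":0,"y":0.3,"z":-11.2,"fingers":60},{"rx":0,"ry":0,"rz":0,"x":0,"y":0.3,"z":-11.2,"fingers":20},{"rx":0,"ry":0,"rz":0,"x":0,"y":0.3,"z":-11.2,"fingers":0},{"rx":0,"ry":0,"rz":0,"x":0,"y":0.3,"z":-11.2,"fingers":0},{"rx":0,"ry":0,"rz":0,"x":0,"y":0.3,"z":-11.2,"fingers":0},{"rx":0,"ry":0,"rz":0,"x":0,"y":0.3,"z":-11.2,"fingers":0}]' 25
```

```text
time_s: 4.12
tcp_pos: [470.7, 73.6, 121.4]
tool_rot: [[-0.964, 0.266, 0.001], [0.266, 0.964, 0.001], [-0.001, 0.001, -1.0]]
force: [-0.1, -1.6, 2.1]
gripper_width: 26.7
gripper_force: 1.0
```

```bash
python3 -m inch '[{"rx":0,"ry":0,"rz":0,"x":0,"y":0,"z":0,"fingers":0},{"rx":0,"ry":0,"rz":0,"x":0,"y":0,"z":0,"fingers":0},{"rx":0,"ry":0,"rz":0,"x":0,"y":0,"z":0,"fingers":0},{"rx":0,"ry":0,"rz":0,"x":0,"y":0,"z":0.5,"fingers":0},{"rx":0,"ry":0,"rz":0,"x":0,"y":0,"z":1.5,"fingers":0},{"rx":0,"ry":0,"rz":0,"x":0,"y":0,"z":3.5,"fingers":0},{"rx":0,"ry":0,"rz":0,"x":0,"y":0,"z":6,"fingers":0},{"rx":0,"ry":0,"rz":0,"x":0,"y":0,"z":8,"fingers":0},{"rx":0,"ry":0,"rz":0,"x":0,"y":0,"z":8,"fingers":0},{"rx":0,"ry":0,"rz":0,"x":0,"y":0,"z":8,"fingers":0}]' 25
```

```text
time_s: 4.95
tcp_pos: [470.8, 73.9, 201.7]
tool_rot: [[-0.964, 0.266, 0.002], [0.266, 0.964, 0.001], [-0.002, 0.002, -1.0]]
force: [-0.3, 0.1, -2.3]
gripper_width: 24.2
gripper_force: 25.0
```

```bash
python3 -m inch '[{"rx":0,"ry":0,"rz":0,"x":0.3,"y":2,"z":0,"fingers":0},{"rx":0,"ry":0,"rz":0,"x":0.6,"y":5,"z":0,"fingers":0},{"rx":0,"ry":0,"rz":0,"x":1,"y":8,"z":0,"fingers":0},{"rx":0,"ry":0,"rz":0,"x":1.4,"y":11,"z":0,"fingers":0},{"rx":0,"ry":0,"rz":0,"x":1.7,"y":14,"z":0,"fingers":0},{"rx":0,"ry":0,"rz":0,"x":2,"y":16.5,"z":-1,"fingers":0},{"rx":0,"ry":0,"rz":0,"x":2.3,"y":18.5,"z":-3,"fingers":0},{"rx":0,"ry":0,"rz":0,"x":2.3,"y":19,"z":-6,"fingers":0},{"rx":0,"ry":0,"rz":0,"x":2.3,"y":19,"z":-8.5,"fingers":0},{"rx":0,"ry":0,"rz":0,"x":2.3,"y":19,"z":-9.5,"fingers":0}]' 25
python3 -m inch '[{"rx":0,"ry":0,"rz":0,"x":0,"y":0,"z":0,"fingers":0},{"rx":0,"ry":0,"rz":0,"x":0,"y":0,"z":0,"fingers":0}]' 25
```

```text
time_s: 5.78
tcp_pos: [490.4, 262.6, 100.7]
tool_rot: [[-0.964, 0.265, -0.006], [0.265, 0.964, -0.004], [0.004, -0.006, -1.0]]
force: [-1.0, -0.7, -2.6]
gripper_width: 24.1
gripper_force: 25.0
time_s: 5.95
tcp_pos: [493.1, 262.9, 105.5]
tool_rot: [[-0.964, 0.267, -0.001], [0.267, 0.964, -0.001], [0.001, -0.001, -1.0]]
force: [-0.1, -0.6, -1.4]
gripper_width: 24.1
gripper_force: 25.0
```

Run:
```python
from h import *
p=cam("scene");save(p,"pics/s2.png")
for m in finder.masks_of("lid_knob",p):
    c=cloud(p,m["mask"]);print(m["conf"],np.percentile(c,[1,50,99],0).round(1).tolist())
t=cam("top"); 
for q in finder.masks_of("basket_handle",t)+finder.masks_of("basket_handle",p): print("b",q["conf"],q["extent"])
```

```text
0.8 [[174.0, 228.7, 4.8], [212.6, 250.4, 52.6], [264.4, 317.7, 102.6]]
0.56 [[443.7, 209.6, -0.0], [475.9, 230.9, 77.6], [545.0, 402.9, 103.9]]
b 0.8 [228.6, 145.6, 26.9, 27.6]
b 0.71 [275.5, 176.6, 22.4, 26.8]
```

View pics/s2.png

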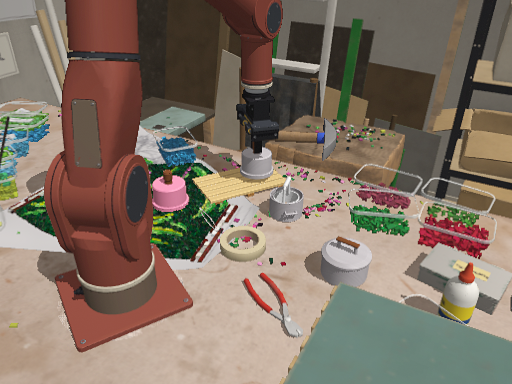

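The lid hangs in the gripper above the far end of the board at (257,163). The open pot with the basket handle standing up is at (287,200).

```bash
python3 -m inch '[{"rx":0,"ry":0,"rz":0,"x":0,"y":0,"z":-0.4,"fingers":0},{"rx":0,"ry":0,"rz":0,"x":0,"y":0,"z":-0.8,"fingers":0},{"rx":0,"ry":0,"rz":0,"x":0,"y":0,"z":-1.1,"fingers":0},{"rx":0,"ry":0,"rz":0,"x":0,"y":0,"z":-1.4,"fingers":0},{"rx":0,"ry":0,"rz":0,"x":0,"y":0,"z":-1.5,"fingers":0},{"rx":0,"ry":0,"rz":0,"x":0,"y":0,"z":-1.6,"fingers":0},{"rx":0,"ry":0,"rz":0,"x":0,"y":0,"z":-1.6,"fingers":0}]' 25
```

```text
time_s: 6.78
tcp_pos: [493.2, 263.2, 89.5]
tool_rot: [[-0.964, 0.267, -0.0], [0.267, 0.964, -0.0], [0.0, -0.0, -1.0]]
force: [-0.4, -0.3, -1.5]
gripper_width: 23.6
gripper_force: 25.0
```

```bash
python3 -m inch '[{"rx":0,"ry":0,"rz":0,"x":0,"y":0,"z":-0.1,"fingers":0},{"rx":0,"ry":0,"rz":0,"x":0,"y":0,"z":-0.2,"fingers":0},{"rx":0,"ry":0,"rz":0,"x":0,"y":0,"z":-0.2,"fingers":0}]' 25
```

```text
time_s: 7.03
tcp_pos: [493.6, 262.9, 88.8]
tool_rot: [[-0.964, 0.267, 0.0], [0.267, 0.964, 0.0], [-0.0, 0.0, -1.0]]
force: [-5.8, -5.6, 13.6]
gripper_width: 23.7
gripper_force: 24.9
```

Contact with the board. I'll release the lid and rise.

```bash
python3 -m inch '[{"rx":0,"ry":0,"rz":0,"x":0,"y":0,"z":0.1,"fingers":60},{"rx":0,"ry":0,"rz":0,"x":0,"y":0,"z":0.1,"fingers":60},{"rx":0,"ry":0,"rz":0,"x":0,"y":0,"z":0.1,"fingers":60},{"rx":0,"ry":0,"rz":0,"x":0,"y":0,"z":0.1,"fingers":60},{"rx":0,"ry":0,"rz":0,"x":0,"y":0,"z":0.5,"fingers":60},{"rx":0,"ry":0,"rz":0,"x":0,"y":0,"z":3,"fingers":60},{"rx":0,"ry":0,"rz":0,"x":0,"y":0,"z":6.5,"fingers":60},{"rx":0,"ry":0,"rz":0,"x":0,"y":0,"z":10,"fingers":60},{"rx":0,"ry":0,"rz":0,"x":0,"y":0,"z":14,"fingers":60}]'
python3 -m inch '[{"rx":0,"ry":0,"rz":0,"x":-2,"y":-19,"z":0,"fingers":60},{"rx":0,"ry":0,"rz":0,"x":-2,"y":-19,"z":0,"fingers":60},{"rx":0,"ry":0,"rz":0,"x":-2,"y":-19,"z":0,"fingers":60},{"rx":0,"ry":0,"rz":0,"x":-2,"y":-19,"z":0,"fingers":60},{"rx":0,"ry":0,"rz":0,"x":-2,"y":-19,"z":0,"fingers":60},{"rx":0,"ry":0,"rz":0,"x":-2,"y":-19,"z":0,"fingers":60},{"rx":0,"ry":0,"rz":0,"x":-2,"y":-19,"z":0,"fingers":60},{"rx":0,"ry":0,"rz":0,"x":-2,"y":-19,"z":0,"fingers":60}]'
python3 - <<'E'
from h import *
print(monitor.observe()["tcp_pos"])
for n in("wrist","top"):
  p=cam(n)
  if n=="wrist":save(p,"pics/w3.png")
  for m in finder.masks_of("basket_handle",p)[:1]:
    c=cloud(p,m["mask"]);b=c[c[:,2]>88];print(n,m["conf"],m["extent"],len(b),np.percentile(b,[1,50,99],0).round(1).tolist(),cv2.minAreaRect(b[:,:2].astype(np.float32)))
  for q in finder.tip_of("basket_handle",p): print("tip",q["conf"],q["uv"],atz(p,[q["uv"]],96).round(1))
  for m in finder.masks_of("lid_knob",p):
    c=cloud(p,m["mask"]);print("lid",m["conf"],np.percentile(c,[1,50,99],0).round(1).tolist())
    f=c[(c[:,2]>78)&(c[:,2]<88)]
    if len(f)>9:print(cv2.minEnclosingCircle(f[:,:2].astype(np.float32)))
E
```

```text
time_s: 7.78
tcp_pos: [492.6, 263.0, 228.4]
tool_rot: [[-0.964, 0.267, -0.001], [0.267, 0.964, -0.001], [0.001, -0.001, -1.0]]
force: [0.8, 1.4, -0.7]
gripper_width: 51.9
gripper_force: 0.0
time_s: 8.45
tcp_pos: [473.3, 74.4, 227.8]
tool_rot: [[-0.964, 0.266, 0.0], [0.266, 0.964, 0.001], [-0.0, 0.001, -1.0]]
force: [0.4, 0.7, -0.5]
gripper_width: 52.5
gripper_force: 0.0
[473.34225984  74.37028248 227.7997576 ]
wrist 0.76 [220.0, 132.7, 68.4, 72.9] 794 [[448.5, 51.8, 90.5], [470.2, 71.7, 100.9], [492.6, 92.9, 103.3]] ((471.5087585449219, 71.68061065673828), (62.125205993652344, 12.110334396362305), 42.11391067504883)
tip 0.55 [257.4, 183.2] [[474.2  72.8  96. ]]
lid 0.84 [[447.3, 211.6, 22.9], [486.1, 248.4, 82.4], [535.4, 300.3, 119.4]]
((494.16375732421875, 260.2278747558594), 45.19465637207031)
lid 0.87 [[179.1, 231.9, 12.2], [225.0, 271.2, 67.0], [270.5, 320.2, 104.5]]
lid 0.84 [[444.9, 213.0, 16.7], [485.5, 254.9, 82.6], [537.0, 304.9, 120.6]]
((493.6380920410156, 261.7042236328125), 45.30054473876953)
```

View pics/w3.png

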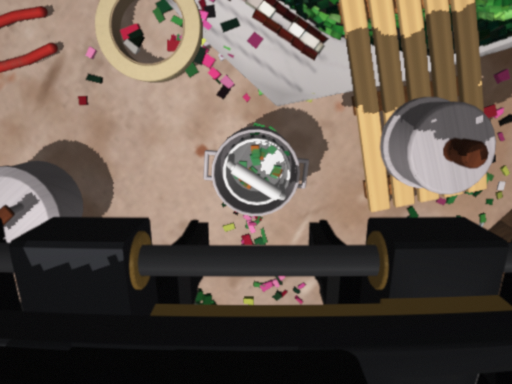

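The wrist view shows the lid upright on the board at (440,145). The basket bar in the pot runs from (228,165) to (280,195), which is 42° in the world. Next I turn the tool by +57.5°.

```bash
python3 -m inch '[{"rx":0,"ry":0,"rz":57.5,"x":-0.1,"y":-0.3,"z":-3,"fingers":60},{"rx":0,"ry":0,"rz":57.5,"x":-0.1,"y":-0.3,"z":-3,"fingers":60},{"rx":0,"ry":0,"rz":57.5,"x":-0.1,"y":-0.3,"z":-3,"fingers":60},{"rx":0,"ry":0,"rz":57.5,"x":-0.1,"y":-0.3,"z":-3,"fingers":60},{"rx":0,"ry":0,"rz":57.5,"x":-0.1,"y":-0.3,"z":-3,"fingers":60},{"rx":0,"ry":0,"rz":57.5,"x":-0.1,"y":-0.3,"z":-3,"fingers":60},{"rx":0,"ry":0,"rz":57.5,"x":-0.1,"y":-0.3,"z":-3,"fingers":60},{"rx":0,"ry":0,"rz":57.5,"x":-0.1,"y":-0.3,"z":-3,"fingers":60},{"rx":0,"ry":0,"rz":57.5,"x":-0.1,"y":-0.3,"z":-3,"fingers":60},{"rx":0,"ry":0,"rz":57.5,"x":-0.1,"y":-0.3,"z":-3,"fingers":60}]'
python3 -m inch '[{"rx":0,"ry":0,"rz":0,"x":0,"y":0,"z":0,"fingers":60},{"rx":0,"ry":0,"rz":0,"x":0,"y":0,"z":0,"fingers":60},{"rx":0,"ry":0,"rz":0,"x":0,"y":0,"z":0,"fingers":60}]'
python3 - <<'E'
from h import *
s=monitor.observe();print(s["tcp_pos"],s["joints"])
for n in("wrist","top"):
  p=cam(n)
  for m in finder.masks_of("basket_handle",p)[:1]:
    c=cloud(p,m["mask"]);b=c[c[:,2]>90];print(n,m["conf"],m["extent"],len(b),np.percentile(b,[1,50,99],0).round(1).tolist(),cv2.minAreaRect(b[:,:2].astype(np.float32)))
  for q in finder.tip_of("basket_handle",p): print("tip",q["conf"],q["uv"],atz(p,[q["uv"]],96).round(1))
E
```

```text
time_s: 9.68
tcp_pos: [472.3, 70.6, 197.5]
tool_rot: [[-0.745, -0.667, -0.0], [-0.667, 0.745, -0.0], [0.0, -0.0, -1.0]]
force: [0.7, -0.9, -0.2]
gripper_width: 52.4
gripper_force: 0.0
time_s: 9.93
tcp_pos: [472.3, 70.5, 197.5]
tool_rot: [[-0.744, -0.668, 0.0], [-0.668, 0.744, -0.0], [0.0, -0.0, -1.0]]
force: [1.1, 0.2, -0.5]
gripper_width: 52.0
gripper_force: 0.0
[472.27082321  70.46977845 197.54449661] [-44.09041558  -1.5383688   30.10874246 110.39338982   0.82087719
  70.93720364 117.66969381]
wrist 0.65 [224.8, 140.3, 74.6, 85.8] 921 [[448.8, 51.0, 93.6], [470.0, 70.3, 100.8], [493.0, 91.5, 103.2]] ((471.65753173828125, 71.54387664794922), (61.93215560913086, 11.195430755615234), 42.44801330566406)
tip 0.85 [258.0, 191.4] [[473.4  69.6  96. ]]
```

```bash
python3 -m inch '[{"rx":0,"ry":0,"rz":0,"x":0,"y":0.1,"z":-3.5,"fingers":60},{"rx":0,"ry":0,"rz":0,"x":0,"y":0.1,"z":-7,"fingers":60},{"rx":0,"ry":0,"rz":0,"x":0,"y":0.1,"z":-9.5,"fingers":60},{"rx":0,"ry":0,"rz":0,"x":0,"y":0.1,"z":-11,"fingers":60},{"rx":0,"ry":0,"rz":0,"x":0,"y":0.1,"z":-11.8,"fingers":60},{"rx":0,"ry":0,"rz":0,"x":0,"y":0.1,"z":-11.8,"fingers":40},{"rx":0,"ry":0,"rz":0,"x":0,"y":0.1,"z":-11.8,"fingers":20},{"rx":0,"ry":0,"rz":0,"x":0,"y":0.1,"z":-11.8,"fingers":0},{"rx":0,"ry":0,"rz":0,"x":0,"y":0.1,"z":-11.8,"fingers":0},{"rx":0,"ry":0,"rz":0,"x":0,"y":0.1,"z":-11.8,"fingers":0}]' 40
python3 -m inch '[{"rx":0,"ry":0,"rz":0,"x":0,"y":0,"z":0,"fingers":0},{"rx":0,"ry":0,"rz":0,"x":0,"y":0,"z":0,"fingers":0},{"rx":0,"ry":0,"rz":0,"x":0,"y":0,"z":0,"fingers":0},{"rx":0,"ry":0,"rz":0,"x":0,"y":0,"z":0,"fingers":0},{"rx":0,"ry":0,"rz":0,"x":0,"y":0,"z":0,"fingers":0}]' 40
```

```text
time_s: 11.07
tcp_pos: [472.9, 71.7, 80.5]
tool_rot: [[-0.743, -0.67, 0.002], [-0.67, 0.743, 0.001], [-0.002, -0.0, -1.0]]
force: [-0.1, -0.7, -0.6]
gripper_width: 26.4
gripper_force: 0.0
time_s: 11.48
tcp_pos: [472.4, 71.8, 79.8]
tool_rot: [[-0.743, -0.67, 0.0], [-0.67, 0.743, 0.0], [-0.001, 0.0, -1.0]]
force: [-2.4, 2.0, 4.5]
gripper_width: 11.1
gripper_force: 40.0
```

```bash
python3 -m inch '[{"rx":0,"ry":0,"rz":0,"x":0,"y":0,"z":0.5,"fingers":0},{"rx":0,"ry":0,"rz":0,"x":0,"y":0,"z":1.5,"fingers":0},{"rx":0,"ry":0,"rz":0,"x":0,"y":0,"z":3,"fingers":0},{"rx":0,"ry":0,"rz":0,"x":0,"y":0,"z":4.5,"fingers":0},{"rx":0,"ry":0,"rz":0,"x":0,"y":0,"z":6,"fingers":0},{"rx":0,"ry":0,"rz":0,"x":0,"y":0,"z":7.5,"fingers":0},{"rx":0,"ry":0,"rz":0,"x":0,"y":0,"z":8.5,"fingers":0},{"rx":0,"ry":0,"rz":0,"x":0,"y":0,"z":9,"fingers":0},{"rx":0,"ry":0,"rz":0,"x":0,"y":0,"z":9,"fingers":0}]' 40
python3 - <<'E'
from h import *
p=cam("scene");cv2.imwrite("pics/s3.png",cv2.resize(p["pixels"][110:250,130:400,::-1],None,fx=2.5,fy=2.5))
E
```

```text
time_s: 12.23
tcp_pos: [472.8, 71.5, 170.6]
tool_rot: [[-0.743, -0.67, 0.002], [-0.67, 0.743, 0.001], [-0.002, -0.001, -1.0]]
force: [-0.3, -0.2, -1.9]
gripper_width: 10.5
gripper_force: 40.0
```

View pics/s3.png

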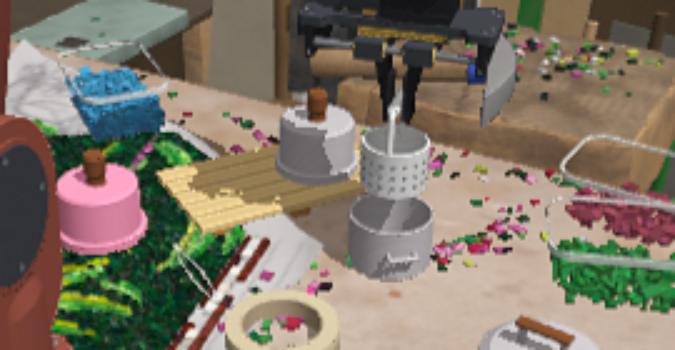

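The basket hangs upright at (395,155), clear of the pot at (390,235), and the lid stands upright on the board at (316,140).

```bash
python3 -m inch '[{"rx":0,"ry":0,"rz":0,"x":-0.7,"y":1.5,"z":0,"fingers":0},{"rx":0,"ry":0,"rz":0,"x":-1.9,"y":4,"z":0,"fingers":0},{"rx":0,"ry":0,"rz":0,"x":-3.4,"y":7,"z":0,"fingers":0},{"rx":0,"ry":0,"rz":0,"x":-4.8,"y":10,"z":0,"fingers":0},{"rx":0,"ry":0,"rz":0,"x":-6.2,"y":13,"z":0,"fingers":0},{"rx":0,"ry":0,"rz":0,"x":-7.6,"y":16,"z":0,"fingers":0},{"rx":0,"ry":0,"rz":0,"x":-8.7,"y":18.3,"z":0,"fingers":0},{"rx":0,"ry":0,"rz":0,"x":-9.3,"y":19.5,"z":0,"fingers":0},{"rx":0,"ry":0,"rz":0,"x":-9.6,"y":20,"z":0,"fingers":0},{"rx":0,"ry":0,"rz":0,"x":-9.6,"y":20,"z":0,"fingers":0}]' 40
python3 -m inch '[{"rx":0,"ry":0,"rz":0,"x":0,"y":0,"z":-1,"fingers":0},{"rx":0,"ry":0,"rz":0,"x":0,"y":0,"z":-3,"fingers":0},{"rx":0,"ry":0,"rz":0,"x":0,"y":0,"z":-5,"fingers":0},{"rx":0,"ry":0,"rz":0,"x":0,"y":0,"z":-6,"fingers":0},{"rx":0,"ry":0,"rz":0,"x":0,"y":0,"z":-6.5,"fingers":0},{"rx":0,"ry":0,"rz":0,"x":0,"y":0,"z":-6.5,"fingers":0},{"rx":0,"ry":0,"rz":0,"x":0,"y":0,"z":-6.5,"fingers":0}]' 40
```

```text
time_s: 13.12
tcp_pos: [375.3, 271.9, 168.6]
tool_rot: [[-0.741, -0.671, -0.001], [-0.671, 0.741, -0.001], [0.002, -0.0, -1.0]]
force: [0.2, -0.2, -1.9]
gripper_width: 10.8
gripper_force: 40.0
time_s: 13.7
tcp_pos: [376.7, 271.1, 104.9]
tool_rot: [[-0.743, -0.669, 0.0], [-0.669, 0.743, -0.0], [-0.0, -0.0, -1.0]]
force: [0.4, 0.7, -1.3]
gripper_width: 10.6
gripper_force: 40.0
```

```bash
python3 -m inch '[{"rx":0,"ry":0,"rz":0,"x":0,"y":0,"z":-0.3,"fingers":0},{"rx":0,"ry":0,"rz":0,"x":0,"y":0,"z":-0.6,"fingers":0},{"rx":0,"ry":0,"rz":0,"x":0,"y":0,"z":-0.8,"fingers":0},{"rx":0,"ry":0,"rz":0,"x":0,"y":0,"z":-0.9,"fingers":0},{"rx":0,"ry":0,"rz":0,"x":0,"y":0,"z":-0.9,"fingers":0},{"rx":0,"ry":0,"rz":0,"x":0,"y":0,"z":-0.9,"fingers":0}]' 40
```

```text
time_s: 14.2
tcp_pos: [376.3, 271.8, 95.9]
tool_rot: [[-0.743, -0.67, 0.0], [-0.67, 0.743, 0.001], [-0.001, 0.0, -1.0]]
force: [-1.3, 0.7, 1.1]
gripper_width: 10.7
gripper_force: 40.0
```

```bash
python3 -m inch '[{"rx":0,"ry":0,"rz":0,"x":0,"y":0,"z":0,"fingers":45},{"rx":0,"ry":0,"rz":0,"x":0,"y":0,"z":0,"fingers":45},{"rx":0,"ry":0,"rz":0,"x":0,"y":0,"z":0,"fingers":45},{"rx":0,"ry":0,"rz":0,"x":0,"y":0,"z":0,"fingers":45},{"rx":0,"ry":0,"rz":0,"x":0,"y":0,"z":0.5,"fingers":45},{"rx":0,"ry":0,"rz":0,"x":0,"y":0,"z":2.5,"fingers":45},{"rx":0,"ry":0,"rz":0,"x":0,"y":0,"z":6,"fingers":45},{"rx":0,"ry":0,"rz":0,"x":0,"y":0,"z":10,"fingers":45},{"rx":0,"ry":0,"rz":0,"x":0,"y":0,"z":14,"fingers":45},{"rx":0,"ry":0,"rz":0,"x":0,"y":0,"z":14,"fingers":45}]'
python3 - <<'E'
from h import *
for n in("scene","wrist"):
  p=cam(n)
  if n=="scene":cv2.imwrite("pics/s4.png",cv2.resize(p["pixels"][110:250,130:400,::-1],None,fx=2.5,fy=2.5))
  for t in("basket_handle","lid_knob"):
   for m in finder.masks_of(t,p)[:2]:
    c=cloud(p,m["mask"]);print(n,t,m["conf"],np.percentile(c,[1,50,99],0).round(1).tolist())
   for q in finder.tip_of(t,p)[:2]: print("tip",q["conf"],atz(p,[q["uv"]],110).round(1))
E
```

```text
time_s: 15.03
tcp_pos: [378.9, 273.4, 243.6]
tool_rot: [[-0.743, -0.669, 0.007], [-0.669, 0.743, 0.008], [-0.011, 0.001, -1.0]]
force: [1.7, 1.1, 0.3]
gripper_width: 39.7
gripper_force: 0.0
scene basket_handle 0.6 [[339.3, 235.1, 18.5], [366.8, 253.4, 54.9], [407.2, 306.9, 117.0]]
scene basket_handle 0.54 [[312.5, 188.1, 5.2], [410.9, 223.3, 19.1], [557.6, 338.1, 22.6]]
tip 0.64 [[387.2 281.  110. ]]
scene lid_knob 0.58 [[444.0, 210.2, -282.2], [480.0, 234.7, 66.0], [890.7, 960.0, 118.7]]
tip 0.75 [[485.8 261.  110. ]]
tip 0.75 [[211.2 239.6 110. ]]
wrist basket_handle 0.95 [[341.5, 237.9, 20.8], [375.5, 271.4, 44.6], [409.1, 304.4, 118.7]]
tip 0.77 [[375.9 271.5 110. ]]
wrist lid_knob 0.91 [[444.6, 213.2, 24.1], [459.3, 245.6, 54.3], [494.2, 298.5, 85.0]]
wrist lid_knob 0.72 [[184.1, 232.4, 14.3], [231.9, 273.1, 66.7], [271.4, 318.9, 103.5]]
tip 0.72 [[232.  275.5 110. ]]
```

View pics/s4.png

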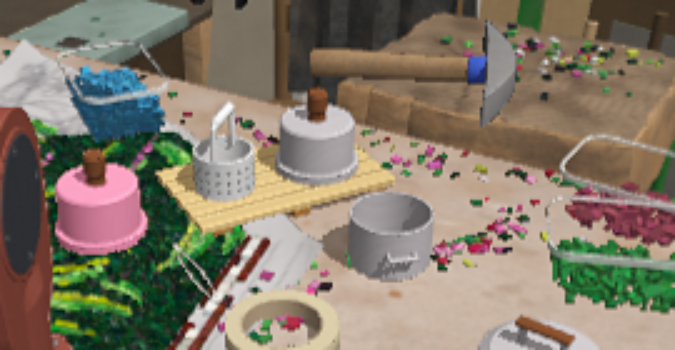

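The basket at (224,160) and the lid at (316,140) both stand upright on the board, and the gripper is clear of them.

```bash
python3 -c "
from workcell import workorder;print(workorder.job_done())"
```

```text
the job is handed in; nothing more can be done
None
```

The job is handed in at about 15 s of the 56 s allowed: lid and basket both stand upright on the draining board, the pot's base is where it was, and the gripper is clear; the judge's verdict was not shown.

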